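# Let down the wound wire winder

### The arm

A 6-joint arm with a two-finger parallel gripper is mounted at the origin on the work surface. World frame = base frame: x ahead of the robot, y to its left, z up, the work surface at z = 0. Lengths are in m, angles in rad, forces in N, time in s.
With the tool pointing down it reaches from about 0.3 to 0.775 m from the base axis. Payload 14.6 kg.
Tool frame: the origin (TCP) lies midway between the tips of the shut fingers; the grasp point (between the pads) lies 19 mm behind it; z points along the fingers, y is the line along which they close (so a half turn about z gives the same grasp; the last joint's range is limited). The gripper opens to 85 mm and grips with 20 to 120 N. Pads are 22 mm wide; open, the fingers measure 114 mm over their backs; the gripper's body (76 mm by 85 mm) begins 54 mm behind the grasp point. The pads swing forward as they close: fully open they stand 13 mm farther back than shut.
Start: joints at [-1.324, 0.3, 1.521, -0, 1.321, -0.067], TCP at [0.17, -0.523, 0.21] pointing down, gripper open.
Joint ranges: [-3.03, 3.03], [-0.79, 2.21], [0.23, 2.52], [-1.04, 4.18], [0, 3.07], [-2.55, 2.55]. Speed limits (rad/s): [2.22, 2.22, 2.57, 3.14, 3.14, 3.14].

### API

Orientations are given as a 3x3 rotation matrix whose columns are the frame's x, y, z axes.
In Python, from workcell import manip gives the robot as it stands.
- The arm moves only by the tool send_rows, never from a script. Its arguments are lists of equal length, an entry for each row: "dp": the shift along the world's x, y, z in units of 25 mm (1.0 is 25 mm), a list of three; "rot": the turn, a rotation vector about the world's x, y, z in units of 6 degrees (1.0 is 6 degrees), a list of three. In form: {"dp": [[x, y, z], ...], "rot": [[ax, ay, az], ...]}. A call has 1 to 8 rows; each row shifts and turns the commanded pose from where the row before left it; what a row does not reach is not made up. A row lasts 1/10 s, in which the tool goes at most 50 mm and 8.59 degrees, less where a joint would pass 70% of its speed; a pose out of reach is approached as far as the arm can. A call is refused whole if a number of a shift passes 1 or a number of a turn 1, either way. A call with a gripper value outside its range is refused whole. "claw" is the finger opening in mm, from 0 to 85.4, set as the call begins (left out, the last holds). The fingers move at their own pace and stop on an object; "grip_force" is the grip in N (left out, the last holds). Time passes only in rows, so rows that do not move let the fingers close. It gives the time, the measured TCP pose, the force, the opening and the grip force at its end, in the units of the state.
- manip.sense(): the state, without advancing time (a new reading comes with each control period).
- manip.camera(name): name is "side" or "top"; returns (picture, depth): 400x640x3 uint8, blue, green, red; 400x640 float32, m along the optical axis (not along the pixel's ray), 0 where there is no reading.
- manip.camera_model(name): a dict with "vfov" (degrees; the focal length in pixels is half the picture's height over the tangent of half this angle, whatever the lens; pixels are square), "cx", "cy" (the principal point, pixels), "dist_coeffs" ([k1, k2, p1, p2, k3] as OpenCV has them; the pictures are not rectified), "R" (3x3) and "t" (3): a world point X has camera coordinates R X + t. Camera axes: x right, y down, z forward; pixel columns grow to the right and rows downward; lengths in m; the calibration is good to about 2 mm. A picture is of the moment at which its call begins. camera_model takes no time and is no camera call.
- manip.hand_in(): hands the job in; it is judged then, once.
The state is a dict: "t": time; "joint_pos": joint angles; "qd": joint speeds; "joint_torque": joint torques, N m; "position": TCP position; "ee_rot": TCP orientation; "contact_force": force on the tool from outside, world axes, zero at the start; "wrist_torque": the same for the moment, N m; "finger_gap": opening from 0.0 (shut) to 1.0 (fully open); "grasp_force": force on a finger pad.
Only numpy, scipy, OpenCV 4.12 (cv2) and the standard library are available. Lean on these libraries where they do the work, as an engineer would, in place of code of your own. Each camera call takes 0.05 s, during which the arm holds its last target. There are 200 camera calls.

### The job

The little wire winder on the goldsmith's bench has been left wound up, its spring-loaded crank held by the pawl on the ratchet wheel only a few millimetres short of the red end stop. Flick the orange thumb lever right over to its off side, then take the crank and wind it on just a touch, without leaning on the red stop, until the pawl springs clear of the wheel, and ease the crank slowly back in hand, never letting it run away, until it rests gently against the black rest stop. Leave the lever off, let go, and do not disturb the things lying round about.

Things in the scene. Friction and masses are not known exactly. Their poses are not given: they have to be found in the camera images.
- winder: The wire winder, fixed to the bench: green base plate 220 x 260 mm, 12 mm thick. Origin: underside of the plate, on the drum's upright axis. x points to the side with the dark wire guide (away from the robot at yaw 0), y to its left, z up. At the start its crank points along 170 degrees (anticlockwise from its x), and the lever and pawl stand on its -y side.
- drum (a joint): Angle (rad) of spring drum, steel ratchet wheel (84 mm across) and crank together; anticlockwise from above is winding on. 0: on the black rest stop, crank along 84 degrees in the winder's frame. Starts near 1.48, held by the pawl. Its spring pulls back with 5 to 14 N at the grip when wound (differs each time) and 1.5 to 10 N at 0; let go, it spins back at 3 to 8 rad/s.
- lever (a joint): Thumb lever angle (rad): 0 pawl on, 0.6 off (end of travel). It swings clockwise from above about a post at (-38, -52.5) mm in the winder's frame, so its orange post moves about 30 mm towards the winder's -x. Stiff: takes 3 to 4 N at the post, stays where it is put. It drives the pawl through a weak spring, so turned off under load it leaves the pawl trapped in the tooth.
- grip_top (a point): Centre of the top of the crank's black upright grip: 22 mm diameter, 44 mm tall (62 to 106 mm above the bench), free to spin on its pin, 65 mm from the drum axis. The flat steel crank arm, 12 mm wide, is just beneath it, its top 60 mm above the bench.
- lever_top (a point): Centre of the top of the lever's orange post: 12 mm diameter, top 96.5 mm above the bench, upright, free-standing above 43 mm; 50 mm from the lever's pivot. At the start it is at about (-23, -100) mm in the winder's frame.
- drum_axis (a point): Point on the drum's upright axis, 60 mm above the bench, at the crank hub.
- pawl_tip (a point): Top of the dark steel pawl's tip, 36 mm above the bench, 39 mm from the drum axis when it sits in a tooth. With the lever off it stays in the tooth, held by the load, until the crank is wound on about 2 mm at the grip (drum angle about 1.514); it then springs out to about 59 mm from the axis. It should be clear, past 48 mm, before the crank goes back.
- end_stop: Red-topped post 10 mm diameter, top 63 mm above the bench (origin at its foot), 50 mm from the drum axis: the crank arm meets it at drum angle 1.530, about 3 mm of grip travel beyond where the pawl holds it. Rigid: the arm may touch it lightly (a few newtons) but must not be leant on it.
- rest_stop: Black-topped post like the end stop (10 mm diameter, top 63 mm above the bench, origin at its foot), 50 mm from the drum axis: the crank arm rests against it at drum angle 0, the spring pressing it on with 2 to 14 N. Not to be rammed.
- pot: White cup, 72 mm across, 75 mm tall, origin under its centre. A bystander.
- jar: Amber jar with a red cap, 52 mm across, 55 mm tall, origin under its centre. A bystander.
- driver: Screwdriver with blue handle lying on the bench beyond the winder, 150 mm long, origin under its middle. A bystander.

How it is judged:
By the outcome, as a careful person would: the job done as asked, in the order asked, and still so for the second after the job is handed in, with the robot touching nothing.
It also fails if it takes over 72 s, if anything falls off the work surface, if the arm or the gripper's body presses on something with over 40 N, if the wrist force passes 120 N, or if a joint passes its speed limit or range.

## Working session

There is one attempt and no reset: what is moved stays moved. The work goes in short steps, Python scripts to look and compute and a tool call to move; the robot and the scene stay as the last step left them, time stands still between calls to the robot, and variables do not carry over. Pictures are saved under pics/ and viewed, at most 10 in all, crops included, and the job is handed in when it is done.

Besides the shell and the picture viewer there is one more tool, called in YAML: its name, and indented under it one key for each argument. send_rows: Moves the arm, as the interface text tells. Its arguments: {"type":"object","properties":{"dp":{"type":"array"},"rot":{"type":"array"},"claw":{"type":"number"},"grip_force":{"type":"number"}},"required":["dp","rot"]}

```bash
mkdir -p pics; cat > h.py <<'E'
import numpy as np, cv2
from workcell import manip
def K(m):
    f=200/np.tan(np.radians(m["vfov"]/2)); return np.array([[f,0,m["cx"]],[0,f,m["cy"]],[0,0,1]])
def ray(n,u,v):
    m=manip.camera_model(n); p=cv2.undistortPoints(np.array([[[u,v]]],float),K(m),np.array(m["dist_coeffs"]))[0,0]
    R=np.array(m["R"]);t=np.array(m["t"]); return -R.T@t, R.T@np.array([p[0],p[1],1.])
def atz(n,u,v,z):
    c,d=ray(n,u,v); return c+d*(z-c[2])/d[2]
def atdepth(n,u,v,dep):
    c,d=ray(n,u,v); return c+d*dep
def tri(u1,v1,u2,v2,a="side",b="top"):
    c1,d1=ray(a,u1,v1);c2,d2=ray(b,u2,v2)
    s=np.linalg.lstsq(np.c_[d1,-d2],c2-c1,rcond=None)[0]
    p,q=c1+d1*s[0],c2+d2*s[1]; return (p+q)/2,np.linalg.norm(p-q)
def proj(n,X):
    m=manip.camera_model(n); r=cv2.Rodrigues(np.array(m["R"]))[0]
    return cv2.projectPoints(np.atleast_2d(np.array(X,float)),r,np.array(m["t"],float),K(m),np.array(m["dist_coeffs"]))[0][:,0]
E
python3 - <<'E'
from h import *
for n in("side","top"):
    i,d=manip.camera(n); cv2.imwrite(f"pics/{n}0.png",i); np.save(f"{n}0.npy",d); m=manip.camera_model(n); print(n,m)
s=manip.sense();print(s)
E
```

```text
side {'vfov': 51.7420897966127, 'cx': 322.67709633472793, 'cy': 206.11601317005972, 'dist_coeffs': array([-0.1008757,  0.       ,  0.       ,  0.       ,  0.       ]), 'R': array([[-0.93485494, -0.35486191, -0.01092126],
       [-0.23768536,  0.64842089, -0.72322612],
       [ 0.26372697, -0.67351569, -0.69052495]]), 't': array([0.56675642, 0.18551136, 0.99272151])}
top {'vfov': 53.783393773853405, 'cx': 316.83461230658037, 'cy': 197.63853253583497, 'dist_coeffs': array([-0.01855853,  0.        ,  0.        ,  0.        ,  0.        ]), 'R': array([[ 0.00743058, -0.99941081,  0.03350843],
       [-0.99208083, -0.01156936, -0.1250671 ],
       [ 0.12538108, -0.03231375, -0.99158227]]), 't': array([0.02073513, 0.61010871, 0.86608227])}
{'t': 0.1, 'joint_pos': array([-1.32356606e+00,  3.00409913e-01,  1.52151496e+00, -8.00042771e-06,
        1.32067419e+00, -6.65974959e-02]), 'qd': array([-0.00095186, -0.00137142, -0.00129796, -0.00048097,  0.00064447,
        0.00031375]), 'joint_torque': array([ 8.74337602e-04, -5.44375741e+01, -3.62364936e+01, -3.69807958e-05,
        3.05830414e-03,  1.22416645e-05]), 'position': array([ 0.16972777, -0.52292173,  0.20938285]), 'ee_rot': array([[ 9.51158300e-01,  3.08703455e-01, -2.53804296e-04],
       [ 3.08703554e-01, -9.51157804e-01,  9.73914029e-04],
       [ 5.92426888e-05, -1.00469670e-03, -9.99999494e-01]]), 'contact_force': array([0.40857586, 0.29270337, 0.08289395]), 'wrist_torque': array([ 0.02787869, -0.01575995,  0.02609652]), 'grasp_force': 0.0, 'finger_gap': 0.9988072390298822}
```

View pics/top0.png

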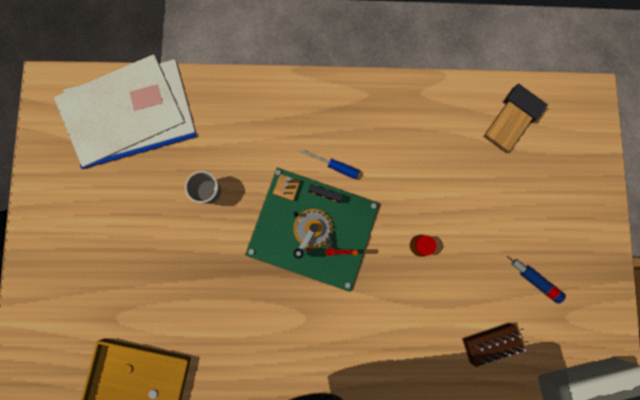

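View pics/side0.png

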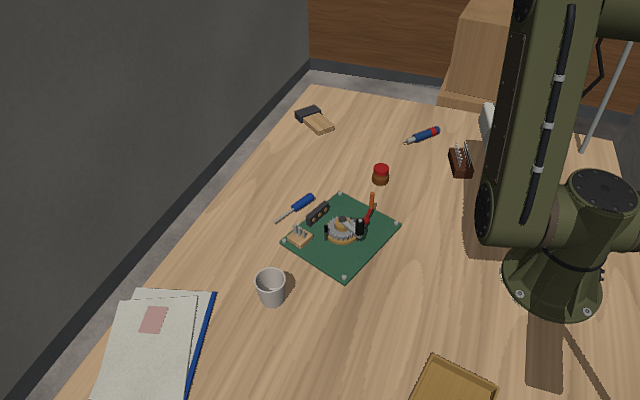

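The top view shows the green plate with corners near (278,168), (381,204), (352,291) and (247,254), the grip near (298,253) and the orange lever near (345,252). In the side view the grip is near (360,225) and the lever near (371,205). I'll enlarge both.

```bash
python3 - <<'E'
from h import *
a=cv2.imread("pics/top0.png")[160:300,240:390]; b=cv2.imread("pics/side0.png")[180:290,275:410]
a=cv2.resize(a,None,fx=4,fy=4,interpolation=cv2.INTER_CUBIC)
b=cv2.resize(b,None,fx=5.9,fy=5.4,interpolation=cv2.INTER_CUBIC)
cv2.imwrite("pics/topc.png",a)
b=cv2.resize(cv2.imread("pics/side0.png")[180:290,275:410],None,fx=5,fy=5,interpolation=cv2.INTER_CUBIC)
cv2.imwrite("pics/sidec.png",b)
E
```

```text
(no output)
```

View pics/topc.png

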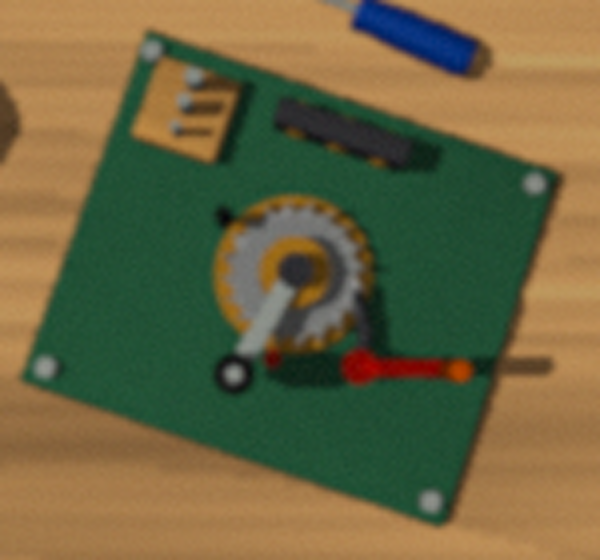

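View pics/sidec.png

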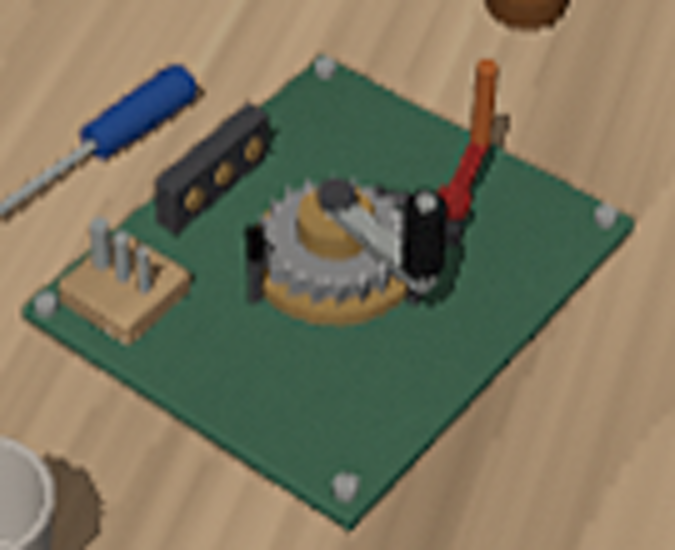

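The top crop gives the grip top at (298.3,253.5), lever top (355,252.8), hub (314,227), red stop (308,249) and rest stop (296,214). The side crop gives grip top (360.4,220.2), lever top (372.2,193.2), hub (342.4,218) and rest stop (326,226.6).

```bash
python3 - <<'E'
from h import *
from scipy.optimize import least_squares
T=lambda u,v:(u/4+240-.375,v/4+160-.375); S=lambda u,v:(u/5+275-.4,v/5+180-.4)
for n,s,t in[("grip",(427,201),(233,374)),("lever",(486,66),(460,371)),("hub",(337,188),(296,268)),("rest",(255,232),(223,216))]:
    print(n,*tri(*S(*s),*T(*t)))
# model fit: corners & points
mod=[(.11,.13,.012),(.11,-.13,.012),(-.11,-.13,.012),(-.11,.13,.012)]
g=np.radians(84)+1.48
mod+=[(.065*np.cos(g),.065*np.sin(g),.106),(-.023,-.100,.0965),(0,0,.066)]
mod=np.array(mod)
tp=np.array([T(*p) for p in[(150,30),(562,176),(447,525),(22,378),(233,374),(460,371),(296,268)]])
# side order: +x+y corner is by wooden peg block
sp=np.array([S(*p) for p in[(22,312),(322,53),(635,222),(350,530),(427,201),(486,66),(337,188)]])
def W(p):
    c,s=np.cos(p[2]),np.sin(p[2]); return np.c_[p[0]+c*mod[:,0]-s*mod[:,1],p[1]+s*mod[:,0]+c*mod[:,1],mod[:,2]]
f=lambda p:np.r_[proj("top",W(p))-tp,proj("side",W(p))-sp].ravel()
r=least_squares(f,[.5,0,-.3],loss="soft_l1"); print(r.x,np.degrees(r.x[2])); print(np.round(f(r.x).reshape(-1,2),1)); print(W(r.x)[4:])
for nm,fn in [("t",lambda p:(proj("top",W(p))-tp).ravel()),("s",lambda p:(proj("side",W(p))-sp).ravel())]:
    print(nm,least_squares(fn,r.x).x)
E
```

```text
grip [0.48376793 0.06703547 0.11187003] 0.0017967031200579568
lever [ 0.4864587  -0.05215601  0.0985411 ] 0.0007627887164934908
hub [0.54057428 0.03382529 0.06977427] 0.0025061263568707222
rest [0.56977838 0.07442854 0.06623346] 0.0009304222883706662
[ 0.54036125  0.03346275 -0.32675167] -18.72149158973934
[[-0.3 -0.5]
 [ 0.2 -0.9]
 [-0.4  1.6]
 [-0.8  0.9]
 [ 0.7  0.3]
 [ 0.7  0.2]
 [ 0.3  0.7]
 [-1.1 -0.8]
 [-0.4 -0. ]
 [ 0.4 -0.4]
 [-0.3 -0.9]
 [-0.5  1.3]
 [-0.   0.2]
 [-0.4  0.9]]
[[ 0.48402639  0.0658878   0.106     ]
 [ 0.48648136 -0.05386397  0.0965    ]
 [ 0.54036125  0.03346275  0.066     ]]
t [ 0.54112714  0.03360289 -0.32879856]
s [ 0.53959214  0.03307834 -0.32315316]
```

Both views agree: the fit puts the winder at (0.540, 0.033) with yaw -18.7°, and the heights check out to within a few mm. I'll approach the lever with the fingers straddling along the winder's x.

send_rows:
  dp:
    - [0.63, 0.94, 0]
    - [0.63, 0.94, 0]
    - [0.63, 0.94, 0]
    - [0.63, 0.94, 0]
    - [0.63, 0.94, 0]
    - [0.63, 0.94, 0]
    - [0.63, 0.94, 0]
    - [0.63, 0.94, 0]
  rot:
    - [0, 0, 0.44]
    - [0, 0, 0.44]
    - [0, 0, 0.44]
    - [0, 0, 0.44]
    - [0, 0, 0.44]
    - [0, 0, 0.44]
    - [0, 0, 0.44]
    - [0, 0, 0.44]
  claw: 44
  grip_force: 30

```text
t: 0.9
position: [0.2962, -0.334, 0.2097]
ee_rot: [[0.775, 0.632, -0.0], [0.632, -0.775, 0.0], [0.0, -0.0, -1.0]]
contact_force: [-0.3, -1.2, -0.6]
finger_gap: 0.518
grasp_force: 0.0
```

send_rows:
  dp:
    - [0.63, 0.94, 0]
    - [0.63, 0.94, 0]
    - [0.63, 0.94, 0]
    - [0.63, 0.94, 0]
    - [0.63, 0.94, 0]
    - [0.63, 0.94, 0]
    - [0.63, 0.94, 0]
    - [0.63, 0.94, 0]
  rot:
    - [0, 0, 0.44]
    - [0, 0, 0.44]
    - [0, 0, 0.44]
    - [0, 0, 0.44]
    - [0, 0, 0.44]
    - [0, 0, 0.44]
    - [0, 0, 0.44]
    - [0, 0, 0.44]

```text
t: 1.7
position: [0.4222, -0.146, 0.2097]
ee_rot: [[0.495, 0.869, -0.0], [0.869, -0.495, 0.0], [-0.0, -0.0, -1.0]]
contact_force: [0.0, -0.5, -0.1]
finger_gap: 0.512
grasp_force: 0.0
```

send_rows:
  dp:
    - [0.63, 0.94, 0]
    - [0.63, 0.94, 0]
    - [0.63, 0.94, 0]
    - [0.63, 0.94, 0]
    - [0, 0, 0]
    - [0, 0, 0]
  rot:
    - [0, 0, 0.44]
    - [0, 0, 0.44]
    - [0, 0, 0.44]
    - [0, 0, 0.44]
    - [0, 0, 0]
    - [0, 0, 0]

```text
t: 2.3
position: [0.4846, -0.0529, 0.2095]
ee_rot: [[0.329, 0.944, -0.001], [0.944, -0.329, 0.0], [-0.0, -0.001, -1.0]]
contact_force: [0.2, 0.5, 0.0]
finger_gap: 0.519
grasp_force: 0.0
```

send_rows:
  dp:
    - [0.05, 0, -0.75]
    - [0, 0, -0.75]
    - [0, 0, -0.75]
    - [0, 0, -0.75]
    - [0, 0, -0.75]
    - [0, 0, -0.75]
    - [0, 0, -0.75]
    - [0, 0, -0.7]
  rot:
    - [0, 0, 0]
    - [0, 0, 0]
    - [0, 0, 0]
    - [0, 0, 0]
    - [0, 0, 0]
    - [0, 0, 0]
    - [0, 0, 0]
    - [0, 0, 0]

```text
t: 3.1
position: [0.4854, -0.0541, 0.0604]
ee_rot: [[0.331, 0.944, -0.0], [0.944, -0.331, -0.0], [-0.0, -0.0, -1.0]]
contact_force: [0.3, -0.1, 0.5]
finger_gap: 0.518
grasp_force: 0.0
```

```bash
python3 - <<'E'
from h import *
o=[]
for n,(r0,r1,c0,c1) in(("side",(170,280,300,410)),("top",(190,300,270,380))):
    i,_=manip.camera(n); o.append(cv2.resize(i[r0:r1,c0:c1],None,fx=3.6,fy=3.6,interpolation=cv2.INTER_CUBIC))
cv2.imwrite("pics/lev.png",np.hstack(o)); s=manip.sense(); print(s["t"],s["position"],s["contact_force"])
E
```

```text
3.2 [ 0.48443278 -0.05375866  0.05935758] [-0.49000007 -0.91411959  0.20834556]
```

View pics/lev.png

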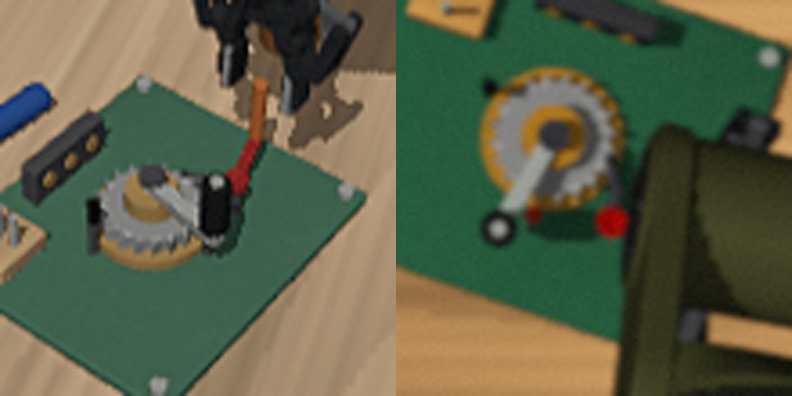

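The straddling fingertips in the side view appear at about (364.4,193.6) and (379.2,201.1), with the post between them. I'll check these against the expected projection.

```bash
python3 - <<'E'
from h import *
s=manip.sense();p=s["position"];R=s["ee_rot"]
for dz in(0,.007,.013):
  for sy in(.022,.036):
    print(dz,sy,[proj("side",p+R@np.array([0,k*sy,-dz]))[0].round(1) for k in(1,-1)])
print(proj("side",[[.4865,-.053,.0965],[.4865,-.053,.06]]))
i,d=manip.camera("side")
for u,v in((365,191),(379,198),(372,196),(372,203)): print(u,v,d[v,u],atdepth("side",u,v,d[v,u]))
E
```

```text
0 0.022 [array([364.9, 199.9]), array([378.2, 206.9])]
0 0.036 [array([360.8, 197.7]), array([382.6, 209.2])]
0.007 0.022 [array([365.1, 198. ]), array([378.4, 205. ])]
0.007 0.036 [array([360.9, 195.8]), array([382.8, 207.3])]
0.013 0.022 [array([365.2, 196.4]), array([378.6, 203.4])]
0.013 0.036 [array([361. , 194.2]), array([383. , 205.7])]
[[371.67300318 193.16653853]
 [370.72015904 203.20524384]]
365 191 1.1000837 [ 0.50617224 -0.05776527  0.0941818 ]
379 198 1.0663232 [ 0.46193381 -0.03415123  0.10314492]
372 196 1.0905758 [ 0.48398751 -0.04880122  0.0907348 ]
372 203 1.1111294 [ 0.48274399 -0.05159514  0.06321981]
```

send_rows:
  dp:
    - [0, 0, -0.2]
    - [0, 0, -0.2]
    - [-0.19, 0.064, 0]
    - [-0.19, 0.064, 0]
    - [-0.19, 0.064, 0]
    - [-0.19, 0.064, 0]
    - [-0.19, 0.064, 0]
  rot:
    - [0, 0, 0]
    - [0, 0, 0]
    - [0, 0, 0]
    - [0, 0, 0]
    - [0, 0, 0]
    - [0, 0, 0]
    - [0, 0, 0]

```text
t: 3.95
position: [0.4624, -0.0454, 0.0516]
ee_rot: [[0.329, 0.944, 0.002], [0.944, -0.329, -0.001], [-0.0, 0.002, -1.0]]
contact_force: [2.5, -4.7, 0.5]
finger_gap: 0.512
grasp_force: 2.0
```

send_rows:
  dp:
    - [-0.15, 0.051, 0]
    - [-0.15, 0.051, 0]
    - [-0.15, 0.051, 0]
  rot:
    - [0, 0, 0]
    - [0, 0, 0]
    - [0, 0, 0]

```text
t: 4.25
position: [0.451, -0.0413, 0.0514]
ee_rot: [[0.329, 0.944, 0.001], [0.944, -0.329, -0.0], [0.0, 0.001, -1.0]]
contact_force: [2.1, -3.3, 1.6]
finger_gap: 0.513
grasp_force: 1.7
```

send_rows:
  dp:
    - [-0.1, 0.034, 0]
    - [-0.1, 0.034, 0]
    - [-0.1, 0.034, 0]
  rot:
    - [0, 0, 0]
    - [0, 0, 0]
    - [0, 0, 0]

```text
t: 4.55
position: [0.444, -0.0385, 0.0514]
ee_rot: [[0.329, 0.944, 0.002], [0.944, -0.329, 0.0], [0.001, 0.002, -1.0]]
contact_force: [16.5, -2.3, -1.7]
finger_gap: 0.512
grasp_force: 8.5
```

send_rows:
  dp:
    - [-0.05, 0.017, 0]
    - [-0.05, 0.017, 0]
  rot:
    - [0, 0, 0]
    - [0, 0, 0]

```text
t: 4.75
position: [0.4437, -0.0382, 0.0517]
ee_rot: [[0.329, 0.944, 0.007], [0.944, -0.329, -0.001], [0.001, 0.007, -1.0]]
contact_force: [31.3, -4.7, -17.5]
finger_gap: 0.518
grasp_force: 15.3
```

The lever is at its end of travel, since the force rises sharply. I'll back off and lift.

send_rows:
  dp:
    - [0.3, -0.1, 0]
    - [0.35, -0.12, 0]
    - [0, 0, 0.5]
    - [0, 0, 0.8]
    - [0, 0, 0.9]
    - [0, 0, 0.9]
    - [0, 0, 0.5]
  rot:
    - [0, 0, 0]
    - [0, 0, 0]
    - [0, 0, 0]
    - [0, 0, 0.5]
    - [0, 0, 1]
    - [0, 0, 1]
    - [0, 0, 1]

```text
t: 5.45
position: [0.4573, -0.0433, 0.1435]
ee_rot: [[-0.035, 0.999, 0.001], [0.999, 0.035, -0.0], [-0.0, 0.001, -1.0]]
contact_force: [0.0, 0.6, -0.4]
finger_gap: 0.516
grasp_force: 0.0
```

```bash
python3 - <<'E'
from h import *
i,_=manip.camera("side"); cv2.imwrite("pics/lev2.png",cv2.resize(i[170:280,300:410],None,fx=5,fy=5,interpolation=cv2.INTER_CUBIC)); s=manip.sense(); print(s["t"],s["position"],s["contact_force"])
print(proj("side",[[.4865-.0294*.947,-.053+.0294*.321,.0965]]))
E
```

```text
5.5 [ 0.45788077 -0.04342255  0.14472178] [0.87155495 0.04320049 2.75395129]
[[380.94150616 197.87882663]]
```

View pics/lev2.png

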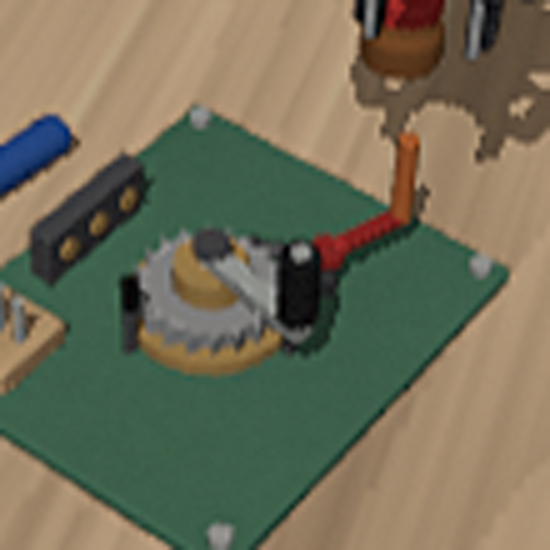

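The lever is fully off, with its post top at (381.6,197.6) against a predicted (380.9,197.9). Next I move above the grip, with the closing line tangential.

send_rows:
  dp:
    - [0.13, 0.55, 0]
    - [0.13, 0.55, 0]
    - [0.13, 0.55, 0]
    - [0.13, 0.55, 0]
    - [0.13, 0.55, 0]
    - [0.13, 0.55, 0]
    - [0.13, 0.55, 0]
    - [0.13, 0.52, 0]
  rot:
    - [0, 0, 0.97]
    - [0, 0, 0.97]
    - [0, 0, 0.97]
    - [0, 0, 0.97]
    - [0, 0, 0.97]
    - [0, 0, 0.97]
    - [0, 0, 0.97]
    - [0, 0, 0.97]

```text
t: 6.3
position: [0.4828, 0.0665, 0.1411]
ee_rot: [[-0.748, 0.663, -0.001], [0.663, 0.748, 0.0], [0.001, -0.001, -1.0]]
contact_force: [-0.2, 0.2, -0.2]
finger_gap: 0.515
grasp_force: 0.0
```

send_rows:
  dp:
    - [0, 0, 0]
    - [0, 0, 0]
    - [0, 0, 0]
  rot:
    - [0, 0, 0.97]
    - [0, 0, 0.97]
    - [0, 0, 0]

```text
t: 6.6
position: [0.4828, 0.0659, 0.141]
ee_rot: [[-0.866, 0.5, -0.001], [0.5, 0.866, -0.0], [0.001, -0.0, -1.0]]
contact_force: [-0.9, -0.0, 0.8]
finger_gap: 0.516
grasp_force: 0.0
```

send_rows:
  dp:
    - [0.04, 0.01, -0.5]
    - [0, 0, -0.6]
    - [0, 0, -0.6]
    - [0, 0, -0.6]
    - [0, 0, -0.6]
    - [0, 0, 0]
  rot:
    - [0, 0, 0]
    - [0, 0, 0]
    - [0, 0, 0]
    - [0, 0, 0]
    - [0, 0, 0]
    - [0, 0, 0]

```text
t: 7.2
position: [0.4828, 0.0659, 0.0663]
ee_rot: [[-0.864, 0.503, -0.004], [0.503, 0.864, -0.0], [0.003, -0.002, -1.0]]
contact_force: [-0.4, 0.3, -0.0]
finger_gap: 0.512
grasp_force: 0.0
```

send_rows:
  dp:
    - [0, 0, 0]
    - [0, 0, 0]
    - [0, 0, 0]
  rot:
    - [0, 0, 0]
    - [0, 0, 0]
    - [0, 0, 0]
  claw: 25

```text
t: 7.5
position: [0.4846, 0.0661, 0.0692]
ee_rot: [[-0.866, 0.501, 0.001], [0.501, 0.866, 0.0], [-0.001, 0.001, -1.0]]
contact_force: [0.2, -0.6, -0.3]
finger_gap: 0.29
grasp_force: 0.0
```

send_rows:
  dp:
    - [0, 0, 0]
    - [0, 0, 0]
    - [0, 0, 0]
    - [0, 0, 0]
  rot:
    - [0, 0, 0]
    - [0, 0, 0]
    - [0, 0, 0]
    - [0, 0, 0]
  claw: 10
  grip_force: 30

```text
t: 7.9
position: [0.4845, 0.0659, 0.0694]
ee_rot: [[-0.866, 0.501, 0.001], [0.501, 0.866, -0.0], [-0.001, 0.0, -1.0]]
contact_force: [-2.8, -3.0, 6.2]
finger_gap: 0.242
grasp_force: 29.1
```

```bash
cat > st.py <<'E'
from h import *
i,_=manip.camera("side"); s=manip.sense(); F=s["contact_force"];p=s["position"]
import sys
c=np.array([.5404,.0334]); r=p[:2]-c; a=np.arctan2(r[1],r[0]); e=r/np.linalg.norm(r); 
print("t",s["t"],p.round(4),"F",F.round(1),"tangCCW",(-F[0]*e[1]+F[1]*e[0]).round(1),"rad",(F[:2]@e).round(1),"r",np.linalg.norm(r).round(4),"drum",(a+.3268-np.radians(84)).round(3),s["finger_gap"],s["grasp_force"])
if len(sys.argv)>1: cv2.imwrite(sys.argv[1],cv2.resize(i[190:260,310:400],None,fx=8,fy=8,interpolation=cv2.INTER_CUBIC))
E
python3 st.py
```

```text
t 7.95 [0.4844 0.0659 0.0694] F [-2.3 -2.6  5.5] tangCCW 3.4 rad 0.7 r 0.0647 drum 1.476 0.24348416071290696 29.14065420627594
```

send_rows:
  dp:
    - [-0.014, -0.024, 0]
    - [-0.014, -0.024, 0]
    - [0, 0, 0]
  rot:
    - [0, 0, 0]
    - [0, 0, 0]
    - [0, 0, 0]

```text
t: 8.25
position: [0.484, 0.0651, 0.0693]
ee_rot: [[-0.866, 0.501, 0.002], [0.501, 0.866, 0.001], [-0.001, 0.001, -1.0]]
contact_force: [-0.6, 2.7, 6.1]
finger_gap: 0.243
grasp_force: 29.2
```

```bash
python3 st.py
```

```text
t 8.3 [0.4841 0.0651 0.0693] F [-0.1  2.   6.3] tangCCW -1.7 rad 1.1 r 0.0647 drum 1.489 0.241069240756445 29.22276109457016
```

send_rows:
  dp:
    - [-0.014, -0.024, 0]
    - [0, 0, 0]
  rot:
    - [0, 0, 0]
    - [0, 0, 0]

```text
t: 8.5
position: [0.4838, 0.0648, 0.0694]
ee_rot: [[-0.866, 0.5, 0.002], [0.5, 0.866, 0.001], [-0.001, 0.002, -1.0]]
contact_force: [0.1, 4.2, 5.9]
finger_gap: 0.241
grasp_force: 29.2
```

```bash
python3 st.py
```

```text
t 8.55 [0.4838 0.0647 0.0693] F [0.9 6.  6.2] tangCCW -5.7 rad 2.1 r 0.0647 drum 1.496 0.2448316063785222 29.242351949214935
```

send_rows:
  dp:
    - [-0.014, -0.024, 0]
    - [0, 0, 0]
  rot:
    - [0, 0, 0]
    - [0, 0, 0]

```text
t: 8.75
position: [0.4836, 0.0644, 0.0694]
ee_rot: [[-0.866, 0.5, 0.002], [0.5, 0.866, 0.001], [-0.001, 0.002, -1.0]]
contact_force: [0.7, 6.7, 4.5]
finger_gap: 0.242
grasp_force: 29.2
```

```bash
python3 st.py
```

```text
t 8.8 [0.4836 0.0644 0.0693] F [2.1 6.9 4.6] tangCCW -7.1 rad 1.5 r 0.0647 drum 1.503 0.24501338962889968 29.230647683143616
```

send_rows:
  dp:
    - [-0.014, -0.024, 0]
    - [0, 0, 0]
  rot:
    - [0, 0, 0]
    - [0, 0, 0]

```text
t: 9.0
position: [0.4833, 0.0639, 0.0694]
ee_rot: [[-0.866, 0.5, 0.003], [0.5, 0.866, 0.001], [-0.001, 0.002, -1.0]]
contact_force: [3.5, 9.1, 4.0]
finger_gap: 0.236
grasp_force: 29.2
```

```bash
python3 st.py pics/p1.png
```

```text
t 9.05 [0.4834 0.0639 0.0694] F [1.6 8.1 5.1] tangCCW -7.9 rad 2.4 r 0.0647 drum 1.511 0.24030405059674506 29.215812385082245
```

View pics/p1.png

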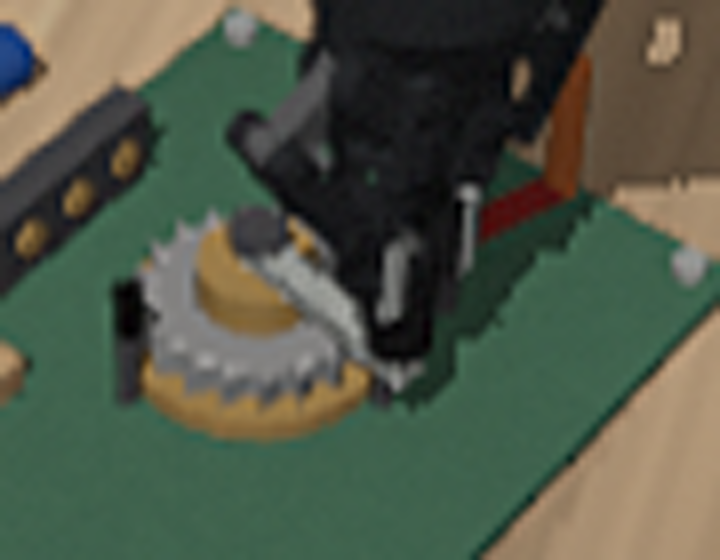

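The view shows the hand on the grip with the pawl hidden behind it at about (330,235); the rest stop is clear. I'll step on and watch the pawl region in the top camera.

send_rows:
  dp:
    - [-0.01, -0.017, 0]
    - [0, 0, 0]
  rot:
    - [0, 0, 0]
    - [0, 0, 0]

```text
t: 9.25
position: [0.4831, 0.0635, 0.0694]
ee_rot: [[-0.866, 0.5, 0.003], [0.5, 0.866, 0.001], [-0.002, 0.003, -1.0]]
contact_force: [2.4, 8.4, 4.2]
finger_gap: 0.238
grasp_force: 29.2
```

```bash
python3 st.py; python3 - <<'E'
from h import *
i,d=manip.camera("top"); a=cv2.imread("pics/top0.png"); d0=np.load("top0.npy")
c,s=np.cos(-.3268),np.sin(-.3268)
for x,y in((-38,-52.5),(-5,-38.7),(-10,-50),(-10,-58)): print((x,y),proj("top",[.5404+(c*x-s*y)/1e3,.0334+(s*x+c*y)/1e3,.036])[0])
print((d-d0)[226:258:4,316:352:4].round(2))
z=lambda q:cv2.resize(q[200:275,280:380],None,fx=4,fy=4,interpolation=cv2.INTER_CUBIC)
cv2.imwrite("pics/pw.png",np.hstack([z(a),z(i)]))
E
```

```text
t 9.3 [0.4831 0.0635 0.0694] F [2.5 8.4 4.4] tangCCW -8.6 rad 1.7 r 0.0647 drum 1.519 0.23917157071243544 29.220668077468872
(-38, -52.5) [329.95889719 251.55851696]
(-5, -38.7) [328.9245777  235.71348223]
(-10, -50) [332.91054459 239.44372692]
(-10, -58) [336.23793956 240.60691396]
[[ 0.    0.   -0.   -0.    0.    0.   -0.    0.    0.  ]
 [-0.   -0.   -0.31 -0.32 -0.34 -0.   -0.   -0.    0.01]
 [-0.3  -0.32 -0.32 -0.32 -0.35  0.   -0.   -0.    0.  ]
 [-0.32 -0.33 -0.33 -0.33 -0.35  0.    0.01 -0.    0.  ]
 [-0.33 -0.33 -0.33 -0.36 -0.34 -0.35  0.    0.    0.  ]
 [-0.34 -0.35 -0.34 -0.34 -0.34 -0.35  0.    0.    0.  ]
 [-0.36 -0.36 -0.34 -0.33 -0.33 -0.33  0.03  0.03  0.03]
 [-0.36 -0.35 -0.33 -0.34 -0.34 -0.35 -0.    0.   -0.  ]]
```

View pics/pw.png

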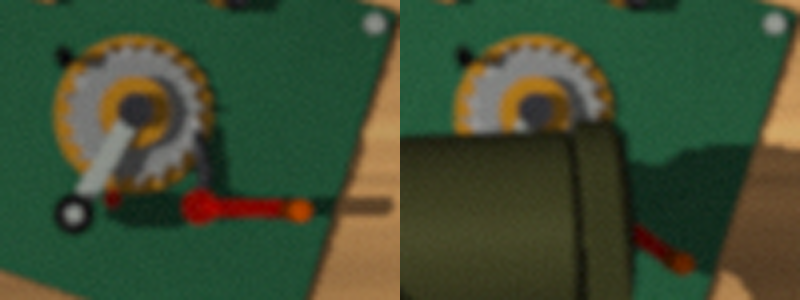

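The top view shows the arm covering the pawl's tooth, with the lever still off at about (350,266). I'll check the finer depth at the place where the sprung pawl should appear.

```bash
python3 st.py; python3 - <<'E'
from h import *
np.set_printoptions(linewidth=200)
i,d=manip.camera("top"); d0=np.load("top0.npy")
c,s=np.cos(-.3268),np.sin(-.3268)
W=lambda x,y:[.5404+(c*x-s*y)/1e3,.0334+(s*x+c*y)/1e3,.036]
print("top",proj("top",[W(-2,-59),W(-5,-38.7)]),"side",proj("side",[W(-2,-59),W(-5,-38.7)]))
print(((d-d0)*1e3).round()[232:250:2,334:346])
j,e=manip.camera("side"); e0=np.load("side0.npy")
u,v=proj("side",W(-2,-59))[0].astype(int); print(((e-e0)*1e3).round()[v-5:v+6,u-8:u+9])
E
```

```text
t 9.4 [0.4831 0.0635 0.0694] F [3.7 8.3 4.2] tangCCW -9.1 rad 0.6 r 0.0647 drum 1.519 0.23851346065259724 29.22048568725586
top [[337.78544648 237.41021027]
 [328.9245777  235.71348223]] side [[355.21586475 214.14956382]
 [351.64261735 218.79076888]]
[[  -2.   -1. -922.    0.   -1.   -0.    1.   -0.    2.    0.   -2.   -2.]
 [-337.    2.    0.   -4.   -4.    2.   -2.   -3.   -2.   -2.    2.    0.]
 [-346. -340.    3.   -0.    4.   -3.   -5.  920.    0.   -2.   -1.    0.]
 [-347. -349.    5.   -1.   -2.    2.    3.   -0.   -0.    0.   -1.   -2.]
 [-353. -352. -338.   -0.   -1.    0.    1.    2.    3.   -2.    2.   -2.]
 [-359. -354. -347.   -1.    0.    2.    3.   -2.   -1.   -1.    4.   -2.]
 [-359. -351. -352.    1.    2.   -3.   -2.   -5.   -4.   -1.    2.   -3.]
 [-357. -354. -353. -340.    1.   -4.    1.    1.    3.    1.    3.    0.]
 [-362. -355. -353. -344.   -0.   -1.   -1.   -3.    2.   -2.    0.    3.]]
[[-2.570e+02 -2.560e+02 -2.420e+02 -2.420e+02 -2.050e+02 -2.050e+02 -2.090e+02 -2.050e+02 -2.100e+02 -2.200e+02 -2.090e+02 -2.140e+02 -2.290e+02 -2.270e+02 -2.350e+02 -2.210
[... 1217 characters left out ...]
040e+02 -2.060e+02 -1.920e+02 -1.870e+02 -1.780e+02 -1.930e+02 -1.890e+02 -1.880e+02 -1.830e+02 -1.800e+02 -1.420e+02 -1.410e+02]
 [-1.860e+02 -2.120e+02 -2.120e+02 -1.690e+02 -2.060e+02 -2.020e+02 -1.990e+02 -1.950e+02 -1.810e+02 -1.780e+02 -1.830e+02 -1.850e+02 -1.800e+02 -1.780e+02 -1.360e+02 -1.380e+02 -1.430e+02]
 [-1.000e+00 -1.540e+02 -1.760e+02 -1.680e+02 -1.660e+02 -1.660e+02 -1.910e+02 -1.880e+02 -1.920e+02 -1.740e+02 -1.810e+02 -1.820e+02 -1.770e+02 -1.760e+02 -1.300e+02 -9.800e+01 -9.100e+01]
 [ 0.000e+00  5.000e+00 -1.600e+02 -1.640e+02 -1.610e+02 -1.590e+02 -1.590e+02 -1.530e+02 -1.570e+02 -1.360e+02 -4.600e+01 -4.200e+01 -4.000e+01 -3.000e+01 -3.000e+01  5.000e+00 -8.900e+01]]
```

The sprung-out place still shows bare plate, so the pawl isn't free yet. I'll continue with fine steps.

```bash
cat > pw.py <<'E'
from h import *
np.set_printoptions(linewidth=200)
i,d=manip.camera("top"); d0=np.load("top0.npy"); print(((d-d0)*1e3).round().astype(int)[228:250:2,332:344])
E
```

send_rows:
  dp:
    - [-0.008, -0.014, 0]
    - [0, 0, 0]
  rot:
    - [0, 0, 0]
    - [0, 0, 0]

```text
t: 9.7
position: [0.483, 0.0631, 0.0694]
ee_rot: [[-0.866, 0.5, 0.003], [0.5, 0.866, 0.001], [-0.002, 0.003, -1.0]]
contact_force: [3.6, 8.2, 4.0]
finger_gap: 0.236
grasp_force: 29.2
```

```bash
python3 st.py; python3 pw.py
```

```text
t 9.75 [0.4829 0.0631 0.0694] F [3.  7.7 3.4] tangCCW -8.2 rad 0.8 r 0.0647 drum 1.525 0.23942612448988895 29.220724403858185
[[   0    1    2   -1   -4    2    5   -4   -3    2    2   -1]
 [-336    0   -1   -1   -2    1    0   -2   -3    3    1   -5]
 [-340 -342    2   -2   -2    1   -1    0   -3    1   -2    2]
 [-347 -345 -338    1    2   -3   -5    3   -3   -3    0   -1]
 [-351 -351 -345 -339    2   -2    0    2   -3  923    0   -3]
 [-355 -353 -350 -349    5   -2    2 -918    4    0   -3   -3]
 [-354 -355 -352 -350 -339    4    0    0    4    2    2    0]
 [-335 -919 -359 -356 -348   -3    1    3    1    2   -1   -2]
 [-338 -358 -360 -352 -350 -337   -1    0    5   -2   -4    1]
 [-340 -361 -358 -354 -353 -346    3    1   -1   -1    0    2]
 [-329 -361 -362 -360 -355 -345    0    2    1   -2    1   -3]]
```

send_rows:
  dp:
    - [-0.008, -0.014, 0]
    - [0, 0, 0]
  rot:
    - [0, 0, 0]
    - [0, 0, 0]

```text
t: 10.0
position: [0.4828, 0.0628, 0.0694]
ee_rot: [[-0.866, 0.5, 0.003], [0.5, 0.866, 0.002], [-0.002, 0.003, -1.0]]
contact_force: [2.9, 9.1, 4.1]
finger_gap: 0.242
grasp_force: 29.2
```

```bash
python3 st.py; python3 pw.py
```

```text
t 10.05 [0.4828 0.0628 0.0694] F [4.4 8.4 4. ] tangCCW -9.4 rad -0.1 r 0.0647 drum 1.53 0.23653147694326812 29.207324981689453
[[  -2   -2    2   -3    0    2    2    1    1    2    0    1]
 [-334    4    2   -3    0    2    2   -2   -3    2    0   -1]
 [-341 -343    1   -4    0    1    2    1    1    0    0   -1]
 [-346 -345 -337    1    3  -24   -6    2   -1    1    0   -1]
 [-352 -350 -351 -340  -19  -25  -22    1   -3  921    0    1]
 [-356 -352 -352 -350 -332  -19  -19    2    3    3    0    0]
 [-354 -354 -352 -350 -345  -18   -3    1    3    3    3    2]
 [-333 -356 -356 -353 -350  -19    2   -3    1    0    1   -3]
 [-338 -358 -358 -353 -352 -345    2   -2    1    0   -3    1]
 [-341 -360 -357 -359 -354 -346    0    2    0    2   -2    2]
 [-329 -360 -361 -361 -353 -350    0    2   -3   -5   -2    4]]
```

The pawl has sprung clear: it now shows 20–25 mm above the plate at the expected pixels (337,235). I'll compute the arc for easing back.

```bash
python3 - <<'E'
from h import *
p=np.array([.4828,.0628]);c=np.array([.5404,.0334]);r=p-c
a=np.degrees(np.arctan2(r[1],r[0]));R=.0648;print(a)
P=lambda t:R*np.array([np.cos(np.radians(t)),np.sin(np.radians(t))])
for k in range(5):
    print(k,[list(((P(a-2*(8*k+j+1))-P(a-2*(8*k+j)))/.025).round(3))+[0] for j in range(8)])
print([list(((P(a-80-(j+1))-P(a-80-j))/.025).round(3))+[0] for j in range(8)])
E
```

```text
152.95947609047414
0 [[np.float64(0.043), np.float64(0.08), 0], [np.float64(0.045), np.float64(0.078), 0], [np.float64(0.048), np.float64(0.077), 0], [np.float64(0.051), np.float64(0.075), 0], [np.float64(0.053), np.float64(0.073), 0], [np.float64(0.056), np.float64(0.071), 0], [np.float64(0.058), np.float64(0.069), 0], [np.float64(0.061), np.float64(0.067), 0]]
1 [[np.float64(0.063), np.float64(0.065), 0], [np.float64(0.065), np.float64(0.063), 0], [np.float64(0.067), np.float64(0.06), 0], [np.float64(0.069), np.float64(0.058), 0], [np.float64(0.071), np.float64(0.056), 0], [np.float64(0.073), np.float64(0.053), 0], [np.float64(0.075), np.float64(0.051), 0], [np.float64(0.077), np.float64(0.048), 0]]
2 [[np.float64(0.078), np.float64(0.045), 0], [np.float64(0.08), np.float64(0.042), 0], [np.float64(0.081), np.float64(0.04), 0], [np.float64(0.083), np.float64(0.037), 0], [np.float64(0.084), np.float64(0.034), 0], [np.float64(0.085), np.float64(0.031), 0], [np.float64(0.086), np.float64(0.028), 0], [np.float64(0.087), np.float64(0.025), 0]]
3 [[np.float64(0.088), np.float64(0.022), 0]
[... 299 characters left out ...]
[[np.float64(0.09), np.float64(-0.003), 0], [np.float64(0.09), np.float64(-0.006), 0], [np.float64(0.09), np.float64(-0.01), 0], [np.float64(0.09), np.float64(-0.013), 0], [np.float64(0.089), np.float64(-0.016), 0], [np.float64(0.088), np.float64(-0.019), 0], [np.float64(0.088), np.float64(-0.022), 0], [np.float64(0.087), np.float64(-0.025), 0]]
[[np.float64(0.043), np.float64(-0.014), 0], [np.float64(0.043), np.float64(-0.014), 0], [np.float64(0.043), np.float64(-0.015), 0], [np.float64(0.042), np.float64(-0.016), 0], [np.float64(0.042), np.float64(-0.017), 0], [np.float64(0.042), np.float64(-0.017), 0], [np.float64(0.041), np.float64(-0.018), 0], [np.float64(0.041), np.float64(-0.019), 0]]
```

send_rows:
  dp:
    - [0.043, 0.08, 0]
    - [0.045, 0.078, 0]
    - [0.048, 0.077, 0]
    - [0.051, 0.075, 0]
    - [0.053, 0.073, 0]
    - [0.056, 0.071, 0]
    - [0.058, 0.069, 0]
    - [0.061, 0.067, 0]
  rot:
    - [0, 0, -0.333]
    - [0, 0, -0.333]
    - [0, 0, -0.333]
    - [0, 0, -0.333]
    - [0, 0, -0.333]
    - [0, 0, -0.333]
    - [0, 0, -0.333]
    - [0, 0, -0.333]

```text
t: 10.9
position: [0.4932, 0.0775, 0.0694]
ee_rot: [[-0.694, 0.72, 0.003], [0.72, 0.694, 0.001], [-0.001, 0.003, -1.0]]
contact_force: [3.1, 6.5, 3.5]
finger_gap: 0.238
grasp_force: 29.2
```

```bash
python3 st.py; python3 pw.py|sed -n 4,8p
```

```text
t 10.95 [0.4934 0.0777 0.0694] F [4.5 8.1 2. ] tangCCW -9.0 rad 2.3 r 0.0646 drum 1.246 0.2395726581781546 29.27082896232605
 [  3   1   2   2   1 -24  -3   2  -1  -4  -3  -1]
 [  0   0   2 -18 -21 -28 -24  -4  -3 923   1  -1]
 [  1   2   2 -26 -20 -24 -23   2   1   0  -1   0]
 [  0   0 -20 -25 -21 -21  -2   2   5   2   2  -2]
 [ 21  -1 -23 -24 -22 -19   1  -4   2   0  -2  -2]
```

The crank is tracking well, with about 9 N of spring load held in hand and the pawl still clear. I'll continue.

send_rows:
  dp:
    - [0.063, 0.065, 0]
    - [0.065, 0.063, 0]
    - [0.067, 0.06, 0]
    - [0.069, 0.058, 0]
    - [0.071, 0.056, 0]
    - [0.073, 0.053, 0]
    - [0.075, 0.051, 0]
    - [0.077, 0.048, 0]
  rot:
    - [0, 0, -0.333]
    - [0, 0, -0.333]
    - [0, 0, -0.333]
    - [0, 0, -0.333]
    - [0, 0, -0.333]
    - [0, 0, -0.333]
    - [0, 0, -0.333]
    - [0, 0, -0.333]

```text
t: 11.8
position: [0.5073, 0.0889, 0.0694]
ee_rot: [[-0.468, 0.884, 0.003], [0.884, 0.468, 0.001], [-0.0, 0.003, -1.0]]
contact_force: [3.3, 7.3, 3.2]
finger_gap: 0.24
grasp_force: 29.3
```

```bash
python3 st.py
```

```text
t 11.85 [0.5076 0.089  0.0694] F [4.5 8.2 2.9] tangCCW -8.0 rad 4.7 r 0.0646 drum 0.965 0.24137256641996782 29.299280047416687
```

send_rows:
  dp:
    - [0.078, 0.045, 0]
    - [0.08, 0.042, 0]
    - [0.081, 0.04, 0]
    - [0.083, 0.037, 0]
    - [0.084, 0.034, 0]
    - [0.085, 0.031, 0]
    - [0.086, 0.028, 0]
    - [0.087, 0.025, 0]
  rot:
    - [0, 0, -0.333]
    - [0, 0, -0.333]
    - [0, 0, -0.333]
    - [0, 0, -0.333]
    - [0, 0, -0.333]
    - [0, 0, -0.333]
    - [0, 0, -0.333]
    - [0, 0, -0.333]

```text
t: 12.65
position: [0.5239, 0.0959, 0.0694]
ee_rot: [[-0.207, 0.978, 0.003], [0.978, 0.207, 0.001], [0.001, 0.003, -1.0]]
contact_force: [3.8, 7.2, 3.4]
finger_gap: 0.24
grasp_force: 29.3
```

```bash
python3 st.py
```

```text
t 12.7 [0.5242 0.096  0.0694] F [5.6 7.6 2.1] tangCCW -7.3 rad 6.0 r 0.0647 drum 0.684 0.2392034613988388 29.31942880153656
```

send_rows:
  dp:
    - [0.088, 0.032, 0]
    - [0.089, 0.029, 0]
    - [0.089, 0.016, 0]
    - [0.09, 0.013, 0]
    - [0.09, 0.009, 0]
    - [0.09, 0.006, 0]
    - [0.09, 0.003, 0]
    - [0.09, 0, 0]
  rot:
    - [0, 0, -0.333]
    - [0, 0, -0.333]
    - [0, 0, -0.333]
    - [0, 0, -0.333]
    - [0, 0, -0.333]
    - [0, 0, -0.333]
    - [0, 0, -0.333]
    - [0, 0, -0.333]

```text
t: 13.5
position: [0.542, 0.0984, 0.0694]
ee_rot: [[0.071, 0.998, 0.003], [0.998, -0.071, 0.001], [0.001, 0.003, -1.0]]
contact_force: [5.3, 5.9, 2.1]
finger_gap: 0.239
grasp_force: 29.4
```

```bash
python3 st.py
```

```text
t 13.55 [0.5423 0.0984 0.0694] F [6.4 4.9 0.9] tangCCW -6.3 rad 5.1 r 0.065 drum 0.403 0.2442535863740884 29.333055317401886
```

send_rows:
  dp:
    - [0.09, -0.003, 0]
    - [0.09, -0.006, 0]
    - [0.09, -0.01, 0]
    - [0.09, -0.013, 0]
    - [0.089, -0.016, 0]
    - [0.045, -0.009, 0]
  rot:
    - [0, 0, -0.333]
    - [0, 0, -0.333]
    - [0, 0, -0.333]
    - [0, 0, -0.333]
    - [0, 0, -0.333]
    - [0, 0, -0.167]

```text
t: 14.15
position: [0.5545, 0.097, 0.0694]
ee_rot: [[0.259, 0.966, 0.004], [0.966, -0.259, 0.001], [0.002, 0.003, -1.0]]
contact_force: [6.9, 5.7, 1.6]
finger_gap: 0.236
grasp_force: 29.4
```

```bash
python3 st.py
```

```text
t 14.2 [0.5546 0.097  0.0695] F [7.1 6.6 1.5] tangCCW -5.5 rad 7.9 r 0.0652 drum 0.212 0.24269893693123615 29.370153844356537
```

send_rows:
  dp:
    - [0.044, -0.01, 0]
    - [0.044, -0.01, 0]
    - [0.044, -0.011, 0]
    - [0.044, -0.012, 0]
    - [0.044, -0.012, 0]
    - [0.043, -0.013, 0]
    - [0.043, -0.014, 0]
    - [0.043, -0.015, 0]
  rot:
    - [0, 0, -0.167]
    - [0, 0, -0.167]
    - [0, 0, -0.167]
    - [0, 0, -0.167]
    - [0, 0, -0.167]
    - [0, 0, -0.167]
    - [0, 0, -0.167]
    - [0, 0, -0.167]

```text
t: 15.0
position: [0.5632, 0.0946, 0.0695]
ee_rot: [[0.391, 0.92, 0.004], [0.92, -0.391, 0.001], [0.003, 0.003, -1.0]]
contact_force: [6.8, 6.3, 1.3]
finger_gap: 0.242
grasp_force: 29.4
```

```bash
python3 st.py
```

```text
t 15.05 [0.5633 0.0946 0.0694] F [8.2 5.7 0.4] tangCCW -5.6 rad 8.2 r 0.0653 drum 0.073 0.24234593404105687 29.328432977199554
```

send_rows:
  dp:
    - [0.022, -0.008, 0]
    - [0.022, -0.008, 0]
    - [0.022, -0.008, 0]
    - [0.021, -0.008, 0]
  rot:
    - [0, 0, -0.083]
    - [0, 0, -0.083]
    - [0, 0, -0.083]
    - [0, 0, -0.083]

```text
t: 15.45
position: [0.5654, 0.0938, 0.0695]
ee_rot: [[0.422, 0.906, 0.004], [0.906, -0.422, 0.001], [0.003, 0.003, -1.0]]
contact_force: [7.9, 5.6, 0.7]
finger_gap: 0.241
grasp_force: 29.3
```

```bash
python3 st.py
```

```text
t 15.5 [0.5654 0.0938 0.0695] F [8.1 5.1 1.1] tangCCW -5.5 rad 7.8 r 0.0654 drum 0.039 0.2390997076654902 29.330965876579285
```

send_rows:
  dp:
    - [0.017, -0.007, 0]
    - [0.017, -0.007, 0]
    - [0.017, -0.007, 0]
    - [0, 0, 0]
  rot:
    - [0, 0, -0.065]
    - [0, 0, -0.065]
    - [0, 0, -0.065]
    - [0, 0, 0]

```text
t: 15.9
position: [0.5667, 0.0933, 0.0695]
ee_rot: [[0.441, 0.898, 0.004], [0.898, -0.441, 0.001], [0.003, 0.003, -1.0]]
contact_force: [7.7, 5.1, 0.7]
finger_gap: 0.243
grasp_force: 29.3
```

```bash
python3 st.py
```

```text
t 15.95 [0.5667 0.0932 0.0695] F [8.6 5.3 0.7] tangCCW -5.7 rad 8.3 r 0.0654 drum 0.017 0.23665023885592412 29.329386055469513
```

send_rows:
  dp:
    - [0.017, -0.007, 0]
    - [0, 0, 0]
  rot:
    - [0, 0, -0.065]
    - [0, 0, 0]

```text
t: 16.15
position: [0.5671, 0.0931, 0.0695]
ee_rot: [[0.447, 0.895, 0.004], [0.895, -0.447, 0.001], [0.003, 0.003, -1.0]]
contact_force: [8.4, 6.0, 1.1]
finger_gap: 0.243
grasp_force: 29.3
```

```bash
python3 st.py
```

```text
t 16.2 [0.5671 0.0931 0.0694] F [8.7 5.6 1. ] tangCCW -5.6 rad 8.7 r 0.0654 drum 0.011 0.2353558419260106 29.322713613510132
```

Not at the stop yet; I'll keep to small steps.

send_rows:
  dp:
    - [0.017, -0.007, 0]
    - [0.017, -0.007, 0]
    - [0, 0, 0]
  rot:
    - [0, 0, -0.065]
    - [0, 0, -0.065]
    - [0, 0, 0]

```text
t: 16.5
position: [0.568, 0.0927, 0.0694]
ee_rot: [[0.459, 0.888, 0.004], [0.888, -0.459, 0.001], [0.003, 0.003, -1.0]]
contact_force: [7.7, 5.7, 1.3]
finger_gap: 0.238
grasp_force: 29.3
```

```bash
python3 st.py
```

```text
t 16.55 [0.568  0.0927 0.0695] F [7.3 5.4 0.6] tangCCW -4.4 rad 8.0 r 0.0654 drum -0.004 0.24128748690808727 29.32434171438217
```

send_rows:
  dp:
    - [0.017, -0.007, 0]
    - [0, 0, 0]
  rot:
    - [0, 0, -0.065]
    - [0, 0, 0]

```text
t: 16.75
position: [0.5684, 0.0925, 0.0695]
ee_rot: [[0.465, 0.885, 0.004], [0.885, -0.465, 0.001], [0.003, 0.003, -1.0]]
contact_force: [7.6, 5.3, 0.6]
finger_gap: 0.239
grasp_force: 29.3
```

```bash
python3 st.py
```

```text
t 16.8 [0.5684 0.0926 0.0694] F [7.9 5.  0.6] tangCCW -5.0 rad 7.9 r 0.0654 drum -0.011 0.24204304515779698 29.323988556861877
```

send_rows:
  dp:
    - [0.017, -0.007, 0]
    - [0, 0, 0]
  rot:
    - [0, 0, -0.065]
    - [0, 0, 0]

```text
t: 17.0
position: [0.5688, 0.0924, 0.0695]
ee_rot: [[0.471, 0.882, 0.004], [0.882, -0.471, 0.001], [0.003, 0.003, -1.0]]
contact_force: [8.4, 5.3, 1.4]
finger_gap: 0.242
grasp_force: 29.3
```

```bash
python3 st.py
```

```text
t 17.05 [0.5688 0.0924 0.0695] F [8.6 4.5 0.9] tangCCW -5.8 rad 7.8 r 0.0655 drum -0.018 0.23800631055345958 29.325161576271057
```

send_rows:
  dp:
    - [0.017, -0.007, 0]
    - [0.017, -0.007, 0]
    - [0, 0, 0]
  rot:
    - [0, 0, -0.065]
    - [0, 0, -0.065]
    - [0, 0, 0]

```text
t: 17.35
position: [0.5693, 0.0922, 0.0694]
ee_rot: [[0.483, 0.876, 0.003], [0.876, -0.483, 0.001], [0.003, 0.002, -1.0]]
contact_force: [4.6, 6.4, 2.8]
finger_gap: 0.243
grasp_force: 29.5
```

```bash
python3 st.py
```

```text
t 17.4 [0.5692 0.0922 0.0694] F [4.8 6.4 2.7] tangCCW -1.5 rad 7.9 r 0.0655 drum -0.025 0.23958816200586383 29.535140097141266
```

The stop has taken the load: the position is stuck and the tangential force has dropped. One more small unloading step, then I'll open and retreat straight up.

send_rows:
  dp:
    - [0.006, -0.003, 0]
    - [0, 0, 0]
  rot:
    - [0, 0, 0]
    - [0, 0, 0]

```text
t: 17.6
position: [0.5693, 0.0922, 0.0694]
ee_rot: [[0.483, 0.876, 0.003], [0.876, -0.483, 0.001], [0.002, 0.002, -1.0]]
contact_force: [4.7, 6.4, 4.1]
finger_gap: 0.242
grasp_force: 29.5
```

send_rows:
  dp:
    - [0, 0, 0]
    - [0, 0, 0]
    - [0, 0, 0]
    - [0, 0, 0]
    - [0, 0, 0]
  rot:
    - [0, 0, 0]
    - [0, 0, 0]
    - [0, 0, 0]
    - [0, 0, 0]
    - [0, 0, 0]
  claw: 44

```text
t: 18.1
position: [0.5683, 0.0912, 0.0685]
ee_rot: [[0.483, 0.876, -0.0], [0.876, -0.483, -0.0], [-0.0, -0.0, -1.0]]
contact_force: [-1.1, -0.2, 0.1]
finger_gap: 0.516
grasp_force: 0.0
```

send_rows:
  dp:
    - [0, 0, 0.3]
    - [0, 0, 0.7]
    - [0, 0, 0.9]
    - [0, 0, 0.9]
    - [0, 0, 0.9]
    - [0, 0, 0.9]
    - [0, 0, 0.6]
  rot:
    - [0, 0, 0]
    - [0, 0, 0]
    - [0, 0, 0]
    - [0, 0, 0]
    - [0, 0, 0]
    - [0, 0, 0]
    - [0, 0, 0]

```text
t: 18.8
position: [0.5687, 0.0914, 0.201]
ee_rot: [[0.483, 0.876, 0.002], [0.876, -0.483, 0.0], [0.001, 0.002, -1.0]]
contact_force: [-0.1, 1.0, 0.4]
finger_gap: 0.512
grasp_force: 0.0
```

send_rows:
  dp:
    - [-0.7, -0.9, 0.2]
    - [-0.7, -0.9, 0.2]
    - [-0.7, -0.9, 0.2]
    - [-0.7, -0.9, 0]
    - [-0.7, -0.9, 0]
    - [-0.7, -0.9, 0]
    - [-0.7, -0.9, 0]
    - [0, 0, 0]
  rot:
    - [0, 0, 0]
    - [0, 0, 0]
    - [0, 0, 0]
    - [0, 0, 0]
    - [0, 0, 0]
    - [0, 0, 0]
    - [0, 0, 0]
    - [0, 0, 0]

```text
t: 19.6
position: [0.4446, -0.0679, 0.2144]
ee_rot: [[0.485, 0.875, 0.001], [0.875, -0.485, -0.001], [-0.0, 0.001, -1.0]]
contact_force: [-0.2, 0.3, 0.6]
finger_gap: 0.514
grasp_force: 0.0
```

```bash
python3 - <<'E'
from h import *
o=[]
for n,(r0,r1,c0,c1) in(("side",(150,310,250,410)),("top",(145,305,240,400))):
    i,_=manip.camera(n); o.append(cv2.resize(i[r0:r1,c0:c1],None,fx=2.5,fy=2.5,interpolation=cv2.INTER_CUBIC))
cv2.imwrite("pics/end.png",np.hstack(o)); s=manip.sense(); print(s["t"],s["position"],s["contact_force"],s["qd"].round(3))
E
```

```text
19.7 [ 0.4459687  -0.06635041  0.21431187] [ 0.34580777 -0.76580453 -1.09709714] [ 0.023  0.018 -0.009  0.002 -0.002  0.005]
```

View pics/end.png

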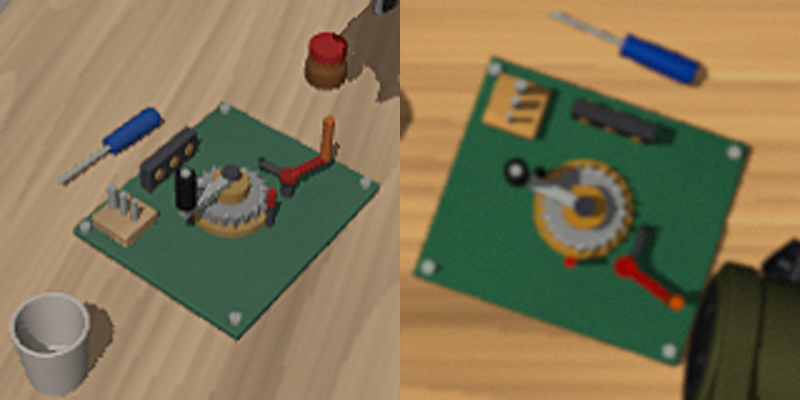

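The crank rests against the black stop (grip near (515,170) in the picture's top half), the pawl stands clear, the lever is off, and the bystanders are undisturbed.

```bash
python3 -c "
from workcell import manip
print(manip.hand_in())"
```

```text
the job is handed in; nothing more can be done
None
```

The job is done and handed in: lever fully off, pawl sprung clear, crank eased back in hand onto the black rest stop and released, and the things round about left undisturbed.

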